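# Load the dowel jig and hold its spring clamp

### The job

Load the dowel jig: take the dowel of middle thickness out of the wooden rack, slide it fully home into the close-fitting hole of the jig's metal block and let go of it. Then press the jig's black spring plunger down with closed fingers until the top of its cap is level with the top of the little fixed post beside it (about 12 mm down; never drive it on towards its stop, that bruises the dowel), and keep it there: the program finishes while still holding the plunger down, not letting go. Leave the other two dowels in the rack and do not disturb the other things on the bench.

Things in the scene. Friction and masses are not known exactly. Their poses are not given: they have to be found in the camera images.
- dowel_middle: The dowel to load: plain round wooden rod, 20 mm diameter, 110 mm long, about 26 g, standing upright in one of the rack's three recesses. Origin: centre of its underside; z along the rod, up.
- dowel_thin: A dowel to leave alone: 14 mm diameter, 110 mm long, same wood, upright in the rack. Origin: centre of its underside.
- dowel_thick: A dowel to leave alone: 26 mm diameter, 110 mm long, same wood, upright in the rack (too thick for the jig). Origin: centre of its underside.
- rack: Fixed plywood block 60 x 180 x 22 mm (x, y, z) with three round recesses 29 mm wide and 12 mm deep in a row along its y axis, at y = -60, 0 and +60 mm; which dowel stands in which varies. Origin: centre of its underside, on the bench. There is free room on its +x and -x sides to put fingers round a dowel.
- jig: Fixed jig on a dark steel base plate 70 x 190 x 12 mm, long along its y axis. On it a bored aluminium block (44 x 44 mm, top 72 mm above the bench, centred at y = -55 mm), a lower aluminium housing (44 x 44 mm, top 62 mm above the bench, centred at y = +45 mm) carrying the spring plunger, and a thin steel post at y = +87 mm. Origin: on the bench, at x = 0 midway across; z up. A thin clamp pin between block and housing moves with the plunger; it can be ignored.
- bore_mouth (a point): Centre of the mouth of the round vertical hole in the block, 72 mm above the bench. The hole is 22 mm wide with a 3 mm chamfer at the mouth, 50 mm deep with a flat floor: a dowel that is home stands 60 mm proud of the block.
- cap_top (a point): Centre of the flat top of the plunger's round black cap (36 mm diameter, 10 mm thick, on a 14 mm stem); 102 mm above the bench when not pressed. It moves straight down with the plunger.
- post_top (a point): Centre of the top of the fixed height post (12 mm wide head), 90 mm above the bench and 42 mm from the plunger's axis, on the far side from the bored block: the height to which the cap's top is pressed.
- plunger (a joint): Travel of the plunger in m: 0 up, grows as it is pressed straight down, 0.026 at the hard stop; level with the post at 0.012. Spring: about 2 N to start it, about 6.5 N at 0.012, about 10 N at 0.020; it springs back up when let go.
- nut_jar: Bystander, leave in place: small glass jar with a steel lid, 40 mm wide, 50 mm tall. Origin: centre of its underside.
- screwdriver: Bystander, leave in place: screwdriver lying on the bench. Origin: midway along, on its underside.
- rule: Bystander, leave in place: flat steel rule 300 x 30 x 4 mm. Origin: centre of its underside.
- marker: Bystander, leave in place: pen-like grey marker lying down, 14 mm thick, 130 mm long. Origin: midway along, on its underside.
- sanding_block: Bystander, leave in place: cork sanding block 70 x 110 x 35 mm. Origin: centre of its underside.
- glue: Bystander, leave in place: white glue bottle 60 mm wide, 170 mm tall. Origin: centre of its underside.
- tub: Bystander, leave in place: lidded screw tub 94 x 134 x 64 mm. Origin: centre of its underside.
Not all that is in view belongs to the job. What is shaped like the dowel_middle but green or purple is not meant.

How it is judged:
By the outcome, as a careful person would: the job done as asked, in the order asked, and still so for the second after the job is handed in, while the arm keeps its last pose, push and grip.
It also fails if it takes over 54 s, if anything falls off the work surface, if the arm or the gripper's body presses on something with over 40 N, if the wrist force passes 120 N, or if a joint passes its speed limit or range.

### The arm

A 6-joint arm with a two-finger parallel gripper is mounted at the origin on the work surface. World frame = base frame: x ahead of the robot, y to its left, z up, the work surface at z = 0. Lengths are in mm, angles in rad, forces in N, time in s.
With the tool pointing down it reaches from about 350 to 775 mm from the base axis. Payload 7.3 kg.
Tool frame: the origin (TCP) lies between the finger pads; the fingertips stand 25 mm ahead of it and the grasp point (between the pads) lies 6 mm ahead of it; z points along the fingers, y is the line along which they close (so a half turn about z gives the same grasp; the last joint's range is limited). The gripper opens to 92 mm and grips with 3 to 60 N. Pads are 19 mm wide; open, the fingers measure 130 mm over their backs; the gripper's body (75 mm by 190 mm) begins 47 mm behind the grasp point.
Start: joints at [1.15, 0.342, 1.524, -0, 1.275, -0.146], TCP at [142.445, 505.324, 251.741] pointing down, gripper open.
Joint ranges: [-2.53, 2.53], [-0.77, 2.02], [0.04, 2.7], [-1, 4.14], [0.28, 2.66], [-3.11, 3.11]. Speed limits (rad/s): [2.57, 2.57, 3.14, 3.14, 3.14, 3.14].

### API

Orientations are given as [roll, pitch, yaw] about the fixed x, y, z axes, in that order (R = Rz(yaw) Ry(pitch) Rx(roll)).
In Python, from plant import bot gives the robot as it stands.
- The arm moves only by the tool play_rows, never from a script. Its argument "commands" is a list of rows, each an object of numbers: "x", "y", "z": the shift along the tool's x, y, z in m; "twist": the turn about the tool's z in degrees. In form: [{"x": .., "y": .., "z": .., "twist": ..}, ...]. A call has exactly 8 rows; each row is the pose to reach, as a shift and turn from the pose commanded when the call began, along the tool's axes at that moment; what a row does not reach only later rows make up. A row lasts 1/10 s, in which the tool goes at most 50 mm and 8.59 degrees, less where a joint would pass 70% of its speed; a pose out of reach is approached as far as the arm can. A call with a gripper value outside its range is refused whole. "jaw" is the closure, from 0 (fully open) to 1 (shut), set as the call begins (left out, the last holds). The fingers move at their own pace and stop on an object; the grip force is fixed at half the most. Time passes only in rows, so rows that repeat a pose let the fingers close, or fill a call up. It gives the time, the measured TCP pose, the force, the opening and the grip force at its end, in the units of the state.
- bot.get_obs(): the state, without advancing time (a new reading comes with each control period).
- bot.capture(name): name is "scene" or "side" or "wrist"; returns a dict with "pixels" (420x560x3 uint8, red, green, blue), "fx", "fy", "cx", "cy" (pixels), "k1" (the pictures are not rectified: a ray, as slopes to the right and down, at radius r is drawn at 1 + k1 r^2 times it, then the intrinsics apply), "eye" and "rotation" of the camera in the world. Camera axes: x right, y down, z forward; pixel columns grow to the right and rows downward; lengths in mm; the calibration is good to about 2 mm. A picture is of the moment at which its call begins. There is no depth.
- bot.close_job(): hands the job in; it is judged then, once.
The state is a dict: "time": time; "joint_positions": joint angles; "dq": joint speeds; "tau": joint torques, N m; "tool_pos": TCP position; "tcp_rot": TCP orientation; "contact_force": force on the tool from outside, world axes, zero at the start; "moment": the same for the moment, N m; "grip_width": finger opening in mm; "finger_force": force on a finger pad.
Only numpy, scipy, OpenCV 4.12 (cv2) and the standard library are available. Lean on these libraries where they do the work, as an engineer would, in place of code of your own. Each camera call takes 0.05 s, during which the arm holds its last target. There are 200 camera calls.

## Working session

There is one attempt and no reset: what is moved stays moved. The work goes in short steps, Python scripts to look and compute and a tool call to move; the robot and the scene stay as the last step left them, time stands still between calls to the robot, and variables do not carry over. Pictures are saved under pics/ and viewed, at most 10 in all, crops included, and the job is handed in when it is done.

Besides the shell and the picture viewer there is one more tool, called after "Request:" as a command line: name --argument value ..., lists and objects as JSON in quotes. play_rows: Moves the arm, as the interface text tells. Its arguments: {"type":"object","properties":{"commands":{"type":"array"},"jaw":{"type":"number"}},"required":["commands"]}

```bash
mkdir -p pics; ls
cat > h.py <<'E'
import numpy as np, cv2, pickle
def K(c): return np.array([[c["fx"],0,c["cx"]],[0,c["fy"],c["cy"]],[0,0,1]],float), np.array([c["k1"],0,0,0],float)
def ray(c,u,v):
    k,d=K(c); p=cv2.undistortPoints(np.array([[[u,v]]],float),k,d)[0,0]
    return np.array(c["eye"],float), np.array(c["rotation"])@np.array([p[0],p[1],1])
def atz(c,u,v,z):
    e,r=ray(c,u,v); return e+r*(z-e[2])/r[2]
def proj(c,P):
    k,d=K(c); R=np.array(c["rotation"]).T; q=(R@(np.atleast_2d(P)-np.array(c["eye"])).T).T
    return cv2.projectPoints(q.reshape(-1,1,3),np.zeros(3),np.zeros(3),k,d)[0].reshape(-1,2)
def tri(obs):
    A=np.zeros((3,3));b=np.zeros(3)
    for c,u,v in obs:
        e,r=ray(c,u,v); r=r/np.linalg.norm(r); M=np.eye(3)-np.outer(r,r); A+=M;b+=M@e
    return np.linalg.solve(A,b)
def snap(bot,name,tag):
    c=bot.capture(name); pickle.dump(c,open(f"pics/{tag}.pkl","wb")); cv2.imwrite(f"pics/{tag}.png",c["pixels"][:,:,::-1]); return c
def load(tag): return pickle.load(open(f"pics/{tag}.pkl","rb"))
def crop(tag,out,x0,y0,w,h,s):
    im=cv2.imread(f"pics/{tag}.png")[y0:y0+h,x0:x0+w]; cv2.imwrite(f"pics/{out}.png",cv2.resize(im,None,fx=s,fy=s,interpolation=cv2.INTER_CUBIC))
E
python3 - <<'E'
from h import *; from plant import bot
for n in ("scene","side","wrist"):
    c=snap(bot,n,n+"0"); print(n,c["eye"],np.round(c["rotation"],3).tolist(),c["fx"],c["k1"])
print(bot.get_obs())
E
```

```text
pics
scene [1273.92258745 -536.45905631  769.77124443] [-2.207, 0.025, 0.922] 388.11197094815725 0.02074528037960089
side [  22.68300038 -931.2904096  1097.39069128] [-2.32, -0.01, -0.474] 462.3163353025796 -0.10889613703875482
wrist [ 63.43595643 526.97443456 383.73145308] [2.834, 0.002, 1.296] 372.3754684316832 0.0349997100838684
{'time': 0.15, 'joint_positions': array([ 1.14998145e+00,  3.42517590e-01,  1.52474301e+00, -9.31761340e-06,
        1.27537439e+00, -1.45996836e-01]), 'dq': array([ 8.39997415e-04, -2.08358385e-03, -3.21949861e-03,  5.02700454e-04,
       -8.72760073e-05, -6.07774322e-04]), 'tau': array([ 1.52251967e-03, -4.31476879e+01, -2.44349813e+01,  7.17140059e-02,
        5.39810036e-02, -1.05806623e-04]), 'tool_pos': array([142.34780633, 505.0772258 , 251.24704853]), 'tcp_rot': array([-3.14056011e+00, -1.42822074e-04,  2.86677726e+00]), 'contact_force': array([-0.14460541, -0.06340821,  0.18817116]), 'moment': array([ 0.03675093, -0.03100542, -0.02808938]), 'finger_force': 0.0, 'grip_width': 91.56024054554528}
```

View pics/scene0.png

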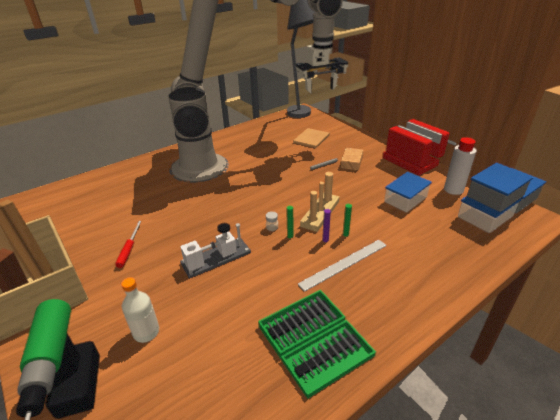

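View pics/side0.png

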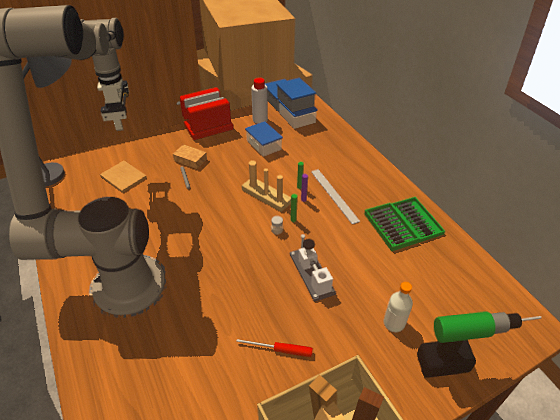

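The scene shows the rack with its 3 tan dowels near (320,205) and the jig near (215,250). The side view shows the rack at (265,185) and the jig at (313,270). Green and purple rods stand nearby as decoys. The camera rotations are rpy, so I'll fix the helper and enlarge.

```bash
python3 - <<'E'
s=open('h.py').read()
s=s.replace('np.array(c["rotation"])@','rot(c)@').replace('np.array(c["rotation"]).T','rot(c).T')
s=s.replace("def K(c)","from scipy.spatial.transform import Rotation as Ro\ndef rot(c): return Ro.from_euler('xyz',c['rotation']).as_matrix()\ndef K(c)",1)
open('h.py','w').write(s)
E
python3 - <<'E'
from h import *
a=cv2.imread("pics/scene0.png")[165:275,175:365]; b=cv2.imread("pics/side0.png")[150:302,235:345]
a=cv2.resize(a,None,fx=4,fy=4,interpolation=cv2.INTER_CUBIC); b=cv2.resize(b,None,fx=3.9,fy=3.9,interpolation=cv2.INTER_CUBIC)
cv2.imwrite("pics/ca.png",a); cv2.imwrite("pics/cb.png",b)
E
```

```text
(no output)
```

View pics/ca.png

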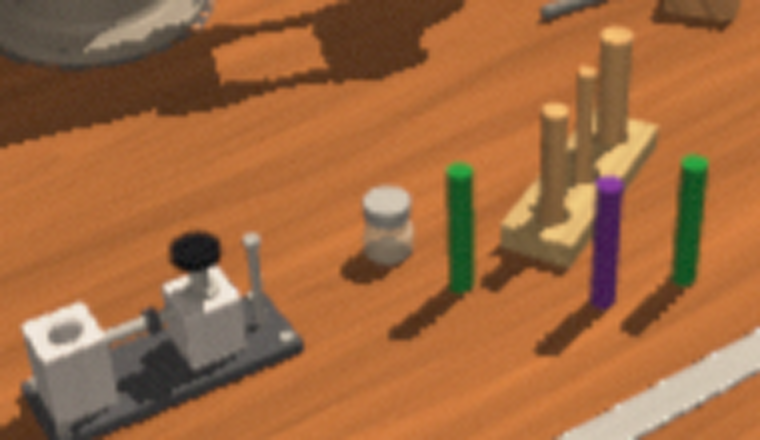

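View pics/cb.png

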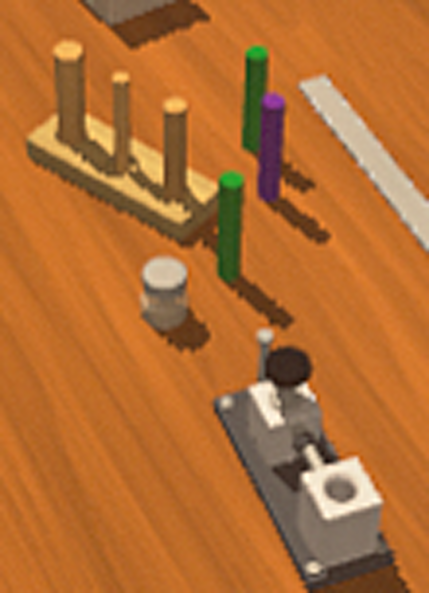

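Rods that could be meant:
- The three tan dowels, by their tops: crop A (554,110), (587,71), (617,35); crop B (176,104), (121,77), (68,49).
- The green and purple rods are decoys.

Widths are about 27, 18 and 30 px in A, and 24, 18 and 30 px in B. The tan dowel at A(554,110) / B(176,104), nearest the jig, is the middle one.

```bash
cat > m.py <<'E'
from h import *
A=load("scene0");B=load("side0")
fa=lambda x,y:((x+.5)/4-.5+175,(y+.5)/4-.5+165)
fb=lambda x,y:((x+.5)/3.9-.5+235,(y+.5)/3.9-.5+150)
for n,a,b,z in [("mid",(554,110),(176,104),120),("thin",(587,71),(121,77),120),("thick",(617,35),(68,49),120),
 ("bore",(68,331),(341,487),72),("cap",(196,249),(289,366),102),("post",(252,240),(265,336),90),("jar",(387,201),(165,268),50),("green",(460,171),(232,180),110)]:
    print(n,np.round(tri([(A,*fa(*a)),(B,*fb(*b))]),1),np.round(atz(A,*fa(*a),z),1),np.round(atz(B,*fb(*b),z),1))
E
python3 m.py
```

```text
mid [557.4 108.1 121.1] [556.8 108.2 120. ] [558.3 110.3 120. ]
thin [532.2 163.3 120.1] [532.2 163.2 120. ] [532.4 163.7 120. ]
thick [507.3 218.2 120.2] [507.7 217.3 120. ] [507.7 219.5 120. ]
bore [ 497.4 -270.9   71. ] [ 498.1 -270.7   72. ] [ 496.9 -272.2   72. ]
cap [ 507.8 -174.1   99.1] [ 510.7 -175.1  102. ] [ 506.3 -176.9  102. ]
post [ 511.5 -131.9   88.6] [ 513.  -132.7   90. ] [ 510.8 -133.    90. ]
jar [492.7  -1.4  51.1] [492.9  -2.7  50. ] [493.6   2.   50. ]
green [561.4  15.3 109.2] [562.3  14.6 110. ] [560.9  14.5 110. ]
```

Request:
play_rows --commands '[{"x": -0.042,"y": -0.022,"z": 0,"twist": 4},{"x": -0.084,"y": -0.045,"z": 0,"twist": 8},{"x": -0.126,"y": -0.067,"z": 0,"twist": 12},{"x": -0.168,"y": -0.09,"z": 0,"twist": 16},{"x": -0.21,"y": -0.112,"z": 0,"twist": 20},{"x": -0.25,"y": -0.135,"z": 0,"twist": 25},{"x": -0.25,"y": -0.135,"z": 0,"twist": 25},{"x": -0.25,"y": -0.135,"z": 0,"twist": 25}]' --jaw 0

```text
time: 0.95
tool_pos: [346.8, 306.9, 251.5]
tcp_rot: [-3.141, -0.001, 2.428]
contact_force: [-0.4, 0.3, 0.5]
grip_width: 91.8
finger_force: 0.0
```

```bash
cat > go.py <<'E'
import sys; from h import *; from plant import bot
# go.py x y z yawdeg -> tool shift (mm), twist
def go(x,y,z,yaw):
    o=bot.get_obs(); R=Ro.from_euler('xyz',o["tcp_rot"]).as_matrix()
    T=Ro.from_euler('xyz',[np.pi,0,np.radians(yaw)]).as_matrix()
    s=R.T@(np.array([x,y,z])-o["tool_pos"]); w=np.degrees(Ro.from_matrix(R.T@T).as_rotvec())
    print("t",round(o["time"],2),"pos",np.round(o["tool_pos"],1),"rot",np.round(np.degrees(o["tcp_rot"]),2),"F",np.round(o["contact_force"],1),"grip",round(o["grip_width"],1),o["finger_force"])
    print("shift mm",np.round(s,1),"rotvec",np.round(w,1),"j",np.round(o["joint_positions"],2))
if __name__=="__main__": go(*map(float,sys.argv[1:5]))
E
python3 go.py 557.5 108.3 210 114.5
python3 - <<'E'
from h import *
exec(open("m.py").read().split("for n")[0])
for a,b in [((609,185),(272,101)),((694,163),(257,53))]: print(tri([(A,*fa(*a)),(B,*fb(*b))]))
E
```

```text
t 0.95 pos [346.8 306.9 251.5] rot [-1.7998e+02 -3.0000e-02  1.3913e+02] F [-0.4  0.3  0.5] grip 91.8 0.0
shift mm [-289.3  -12.3   41.4] rotvec [-0.  -0.  24.6] j [ 0.56  0.23  1.68  0.    1.23 -0.3 ]
[639.83611358  88.40373204 108.47056691]
[659.93119439 152.03548446 109.40007112]
```

Request:
play_rows --commands '[{"x": -0.045,"y": -0.002,"z": 0.006,"twist": 4},{"x": -0.09,"y": -0.004,"z": 0.012,"twist": 8},{"x": -0.135,"y": -0.006,"z": 0.018,"twist": 12},{"x": -0.18,"y": -0.008,"z": 0.024,"twist": 16},{"x": -0.225,"y": -0.01,"z": 0.03,"twist": 20},{"x": -0.265,"y": -0.012,"z": 0.036,"twist": 24.6},{"x": -0.289,"y": -0.012,"z": 0.041,"twist": 24.6},{"x": -0.289,"y": -0.012,"z": 0.041,"twist": 24.6}]'

```text
time: 1.75
tool_pos: [558.6, 109.4, 209.3]
tcp_rot: [-3.14, -0.0, 2.001]
contact_force: [0.3, 0.4, -1.1]
grip_width: 91.7
finger_force: 0.0
```

```bash
python3 go.py 557.5 108.3 96 114.5
python3 - <<'E'
from h import *; from plant import bot
c=snap(bot,"wrist","w1"); print(c["eye"],c["rotation"]); print(proj(c,[[557.5,108.3,120],[532.3,163.4,120],[507.5,218.4,120]]))
E
```

```text
t 1.75 pos [558.6 109.4 209.3] rot [-1.7993e+02 -2.0000e-02  1.1465e+02] F [ 0.3  0.4 -1.1] grip 91.7 0.0
shift mm [ -0.6  -1.4 113.3] rotvec [-0.1 -0.   0.1] j [ 0.06  0.46  1.46 -0.    1.22 -0.37]
[524.72563334 183.71129411 341.94163124] [2.83407447e+00 1.48093614e-03 4.30156574e-01]
[[280.27023765 227.42941941]
 [280.21564833 130.17531051]
 [280.74374706  14.03182355]]
```

View pics/w1.png

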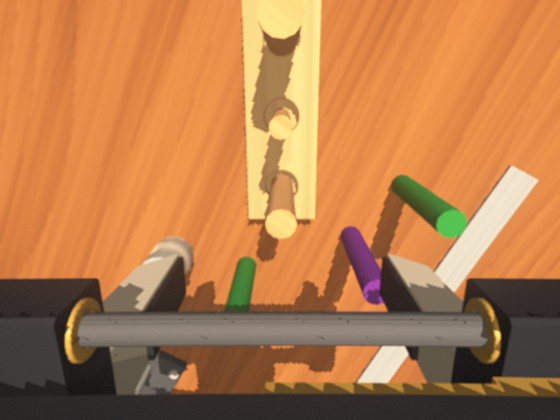

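The wrist view shows the middle dowel's top at (281,224), the thin one at (281,124) and the thick one at (280,12). These agree with the projections to a few px, and the middle dowel sits between the fingers. Descending.

Request:
play_rows --commands '[{"x": 0,"y": -0.0014,"z": 0.02},{"x": 0,"y": -0.0014,"z": 0.04},{"x": 0,"y": -0.0014,"z": 0.06},{"x": 0,"y": -0.0014,"z": 0.08},{"x": 0,"y": -0.0014,"z": 0.095},{"x": 0,"y": -0.0014,"z": 0.107},{"x": 0,"y": -0.0014,"z": 0.113},{"x": 0,"y": -0.0014,"z": 0.113}]'

```text
invalid input at $.commands[0]: expected keys x, y, z, twist
```

Request:
play_rows --commands '[{"z": 0},{"z": 0},{"z": 0},{"z": 0},{"z": 0},{"z": 0},{"z": 0},{"z": 0}]' --jaw 1

```text
invalid input at $.commands[0]: expected keys x, y, z, twist
```

```bash
python3 go.py 557.5 108.3 220 114.5
```

```text
t 1.8 pos [557.4 110.6 209.8] rot [-1.7992e+02 -7.0000e-02  1.1470e+02] F [-0.5  0.2  0.3] grip 91.7 0.0
shift mm [ -2.1  -0.9 -10.2] rotvec [-0.1 -0.1  0.2] j [ 0.06  0.46  1.47  0.    1.22 -0.37]
```

Request:
play_rows --commands '[{"x": 0,"y": -0.001,"z": 0.02,"twist": 0},{"x": 0,"y": -0.001,"z": 0.04,"twist": 0},{"x": 0,"y": -0.001,"z": 0.06,"twist": 0},{"x": 0,"y": -0.001,"z": 0.08,"twist": 0},{"x": 0,"y": -0.001,"z": 0.095,"twist": 0},{"x": 0,"y": -0.001,"z": 0.107,"twist": 0},{"x": 0,"y": -0.001,"z": 0.113,"twist": 0},{"x": 0,"y": -0.001,"z": 0.113,"twist": 0}]'

```text
time: 2.6
tool_pos: [556.0, 110.3, 97.4]
tcp_rot: [-3.141, -0.001, 2.002]
contact_force: [0.2, 0.1, 0.6]
grip_width: 91.6
finger_force: 0.0
```

Request:
play_rows --commands '[{"x": 0,"y": 0,"z": 0,"twist": 0},{"x": 0,"y": 0,"z": 0,"twist": 0},{"x": 0,"y": 0,"z": 0,"twist": 0},{"x": 0,"y": 0,"z": 0,"twist": 0},{"x": 0,"y": 0,"z": 0,"twist": 0},{"x": 0,"y": 0,"z": 0,"twist": 0},{"x": 0,"y": 0,"z": 0,"twist": 0},{"x": 0,"y": 0,"z": 0,"twist": 0}]' --jaw 1

```text
time: 3.4
tool_pos: [556.7, 109.4, 97.7]
tcp_rot: [3.142, -0.0, 2.001]
contact_force: [-1.0, -0.1, 0.4]
grip_width: 32.6
finger_force: 0.0
```

```bash
python3 go.py 557.5 108.3 220 114.5
```

```text
t 3.4 pos [556.7 109.4  97.7] rot [180.    -0.   114.65] F [-1.  -0.1  0.4] grip 32.6 0.0
shift mm [  -1.3    0.3 -122.3] rotvec [ 0.  -0.   0.2] j [ 0.06  0.58  1.6   0.    0.96 -0.37]
```

Request:
play_rows --commands '[{"x": 0,"y": 0,"z": 0,"twist": 0},{"x": 0,"y": 0,"z": 0,"twist": 0},{"x": 0,"y": 0,"z": 0,"twist": 0},{"x": 0,"y": 0,"z": 0,"twist": 0},{"x": 0,"y": 0,"z": 0,"twist": 0},{"x": 0,"y": 0,"z": 0,"twist": 0},{"x": 0,"y": 0,"z": 0,"twist": 0},{"x": 0,"y": 0,"z": 0,"twist": 0}]'

```text
time: 4.2
tool_pos: [556.6, 109.4, 97.7]
tcp_rot: [3.142, -0.0, 2.001]
contact_force: [0.7, 0.0, 0.4]
grip_width: 19.8
finger_force: 30.0
```

Request:
play_rows --commands '[{"x": 0,"y": 0,"z": -0.005,"twist": 0},{"x": 0,"y": 0,"z": -0.02,"twist": 0},{"x": 0,"y": 0,"z": -0.04,"twist": 0},{"x": 0,"y": 0,"z": -0.065,"twist": 0},{"x": 0,"y": 0,"z": -0.09,"twist": 0},{"x": 0,"y": 0,"z": -0.11,"twist": 0},{"x": 0,"y": 0,"z": -0.125,"twist": 0},{"x": 0,"y": 0,"z": -0.13,"twist": 0}]'

```text
time: 5.0
tool_pos: [557.3, 109.5, 229.9]
tcp_rot: [3.138, 0.001, 2.001]
contact_force: [-0.4, 0.1, 0.0]
grip_width: 19.2
finger_force: 30.0
```

```bash
python3 go.py 525 -110 228 99.3; python3 go.py 491.5 -331 228 84.3
```

```text
t 5.0 pos [557.3 109.5 229.9] rot [1.7980e+02 7.0000e-02 1.1466e+02] F [-0.4  0.1  0. ] grip 19.2 29.992163479328156
shift mm [-186.  -120.9    1.7] rotvec [ 0.2  0.  15.4] j [ 0.06  0.44  1.44  0.    1.26 -0.37]
t 5.0 pos [557.3 109.5 229.9] rot [1.7980e+02 7.0000e-02 1.1466e+02] F [-0.4  0.1  0. ] grip 19.2 29.992163479328156
shift mm [-372.9 -243.6    1.5] rotvec [ 0.2  0.  30.4] j [ 0.06  0.44  1.44  0.    1.26 -0.37]
```

Two calls: 7 accelerating steps for each half.

Request:
play_rows --commands '[{"x": -0.014,"y": -0.009,"z": 0,"twist": 1},{"x": -0.04,"y": -0.026,"z": 0,"twist": 3},{"x": -0.07,"y": -0.046,"z": 0,"twist": 6},{"x": -0.1,"y": -0.066,"z": 0,"twist": 9},{"x": -0.13,"y": -0.086,"z": 0,"twist": 11},{"x": -0.158,"y": -0.104,"z": 0,"twist": 13},{"x": -0.178,"y": -0.116,"z": 0,"twist": 15},{"x": -0.186,"y": -0.121,"z": 0,"twist": 15.4}]'

```text
time: 5.8
tool_pos: [523.1, -112.8, 226.7]
tcp_rot: [-3.14, -0.0, 1.728]
contact_force: [-0.8, 0.7, 0.1]
grip_width: 19.5
finger_force: 30.0
```

```bash
python3 go.py 491.5 -331 228 84.3
```

```text
t 5.8 pos [ 523.1 -112.8  226.7] rot [-1.7989e+02 -2.0000e-02  9.9020e+01] F [-0.8  0.7  0.1] grip 19.5 29.992336928844452
shift mm [-210.6  -65.4   -1.3] rotvec [-0.1 -0.  14.7] j [-0.36  0.38  1.54 -0.    1.23 -0.51]
```

Request:
play_rows --commands '[{"x": -0.015,"y": -0.005,"z": 0,"twist": 1},{"x": -0.045,"y": -0.014,"z": 0,"twist": 3},{"x": -0.08,"y": -0.025,"z": 0,"twist": 6},{"x": -0.115,"y": -0.036,"z": 0,"twist": 9},{"x": -0.15,"y": -0.047,"z": 0,"twist": 11},{"x": -0.18,"y": -0.056,"z": 0,"twist": 13},{"x": -0.202,"y": -0.063,"z": 0,"twist": 14.5},{"x": -0.21,"y": -0.065,"z": 0,"twist": 14.7}]'

```text
time: 6.6
tool_pos: [493.2, -329.6, 227.0]
tcp_rot: [-3.141, -0.0, 1.474]
contact_force: [-1.0, 0.8, 0.0]
grip_width: 19.6
finger_force: 30.0
```

Request:
play_rows --commands '[{"x": 0,"y": 0,"z": 0,"twist": 0},{"x": 0,"y": 0,"z": 0,"twist": 0},{"x": 0,"y": 0,"z": 0,"twist": 0},{"x": 0,"y": 0,"z": 0,"twist": 0},{"x": 0,"y": 0,"z": 0,"twist": 0},{"x": 0,"y": 0,"z": 0,"twist": 0},{"x": 0,"y": 0,"z": 0,"twist": 0},{"x": 0,"y": 0,"z": 0,"twist": 0}]'

```text
time: 7.4
tool_pos: [493.9, -327.7, 227.7]
tcp_rot: [3.142, -0.0, 1.476]
contact_force: [0.1, -0.5, -0.8]
grip_width: 19.4
finger_force: 30.0
```

```bash
python3 go.py 497.5 -271 200 84.3
python3 - <<'E'
from h import *; from plant import bot
c=snap(bot,"wrist","w2"); c["obs"]=bot.get_obs(); pickle.dump(c,open("pics/w2.pkl","wb")); snap(bot,"side","s2"); snap(bot,"scene","sc2")
print(c["obs"]["tool_pos"],c["eye"],proj(c,[[497.5,-271,72],[507.5,-175,102],[512,-132.5,90]]))
im=cv2.imread("pics/w2.png")[40:400,120:440]; cv2.imwrite("pics/w2c.png",cv2.resize(im,None,fx=1.6,fy=1.6,interpolation=cv2.INTER_CUBIC))
E
```

```text
t 7.4 pos [ 493.9 -327.7  227.7] rot [ 1.800e+02 -1.000e-02  8.456e+01] F [ 0.1 -0.5 -0.8] grip 19.4 29.99202936887741
shift mm [56.8 -1.8 27.7] rotvec [ 0.  -0.   0.3] j [-0.72  0.49  1.37  0.    1.29 -0.62]
[ 493.88808751 -327.82773007  227.68586563] [ 501.9498385  -246.40213513  360.30092329] [[ 279.56888316  125.75940397]
 [ 280.24167613  -36.84991725]
 [ 280.97456091 -117.15033199]]
```

View pics/w2.png

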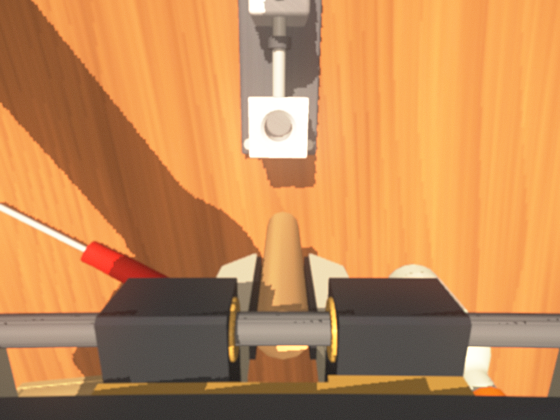

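The wrist view shows the bore mouth at about (278,125), predicted at (279.6,125.8). The held dowel's lower end is at about (283,213). I'll check the dowel's offset and tilt in the hand with an enlarged crop.

Run:
```python
from h import *
c=load("w2"); p=c["obs"]["tool_pos"]
for z in (140,170,200,220,250): print(z, proj(c,[[p[0],p[1],z]])[0])
print("bore back-projected", atz(c,278,125,72))
im=c["pixels"].astype(int)
for r in (222,230,240,250,300):
    print(r, ' '.join(str(int(im[r,x,0]))+'/'+str(int(im[r,x,2])) for x in range(258,306,2)))
a=cv2.resize(cv2.imread("pics/w2.png")[85:365,215:345],None,fx=2.1,fy=2.1,interpolation=cv2.INTER_CUBIC)
b=cv2.resize(cv2.imread("pics/w2.png")[90:165,240:320],None,fx=6,fy=6,interpolation=cv2.INTER_CUBIC)
h=max(a.shape[0],b.shape[0]); cv2.imwrite("pics/w2c.png",np.hstack([cv2.copyMakeBorder(q,0,h-q.shape[0],0,0,0) for q in (a,b)])); print(a.shape,b.shape)
```

```text
140 [281.85846291 227.63539255]
170 [281.79151116 246.53582376]
200 [281.70276255 271.55488259]
220 [281.62553299 293.29485808]
250 [281.46615579 338.06763565]
bore back-projected [ 496.37331062 -270.329981     72.        ]
222 252/92 253/95 253/94 252/93 252/92 233/86 222/98 237/108 243/113 244/115 243/113 243/112 240/109 239/111 235/106 232/104 230/102 221/94 206/88 197/82 246/88 250/87 249/88 247/87
230 252/92 252/95 253/94 253/96 240/85 218/93 230/101 240/110 243/112 244/114 244/112 242/112 239/110 238/108 235/105 231/101 227/99 221/95 209/91 192/84 195/78 249/85 250/89 248/87
240 251/91 252/92 253/96 251/94 218/90 226/99 236/105 242/113 244/115 244/112 243/112 240/109 237/105 235/104 232/102 229/101 226/99 220/95 209/89 197/87 177/77 225/77 251/90 250/87
250 218/70 252/89 253/94 231/90 222/98 230/102 238/108 243/114 244/113 243/112 242/112 238/110 235/106 233/106 230/103 228/100 224/98 220/93 211/92 196/86 180/80 162/71 161/62 163/55
300 97/48 140/66 142/67 143/68 146/70 152/71 152/71 195/87 245/116 241/114 235/107 231/105 228/103 225/100 225/104 223/102 220/100 215/97 211/97 205/93 193/87 182/82 164/74 154/70
(588, 273, 3) (450, 480, 3)
```

View pics/w2c.png

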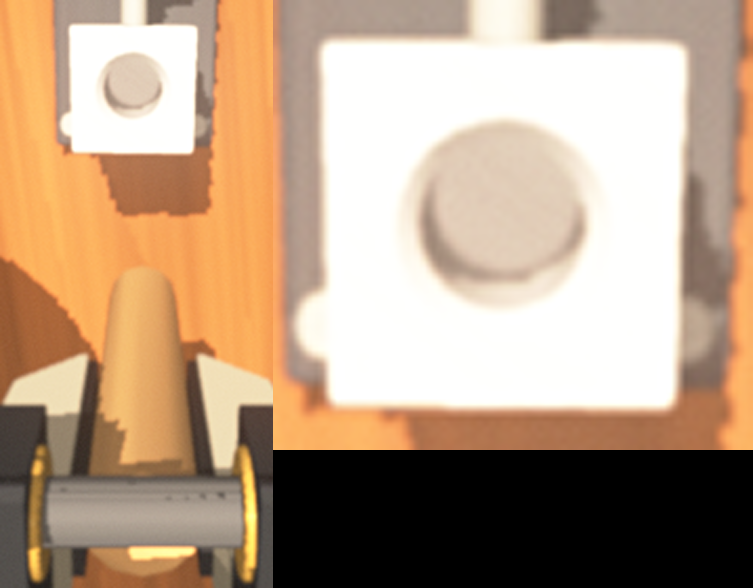

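Run:
```python
from h import *
c=load("w2"); p=c["obs"]["tool_pos"]; R=Ro.from_euler('xyz',c["obs"]["tcp_rot"]).as_matrix(); tx,ty=R[:,0],R[:,1]
def local(u,v,z): q=atz(c,u,v,z)-p; return np.round([q@tx,q@ty],1)
im=c["pixels"].astype(int)
print([int(im[r,283,0]) for r in range(206,222)],[int(im[r,283,2]) for r in range(206,222)])
print([im[r,285].tolist() for r in range(346,364,1)])
for z in (139,140,141): print("bottom",z,local(282.7,213,z))
for r in (356,358): print("top",local(285,r,250))
print("bore",local(278.2,125.3,72))
```

```text
[250, 250, 249, 247, 246, 243, 242, 241, 241, 241, 241, 240, 240, 240, 240, 240] [90, 91, 89, 87, 88, 93, 104, 109, 110, 112, 111, 110, 110, 109, 109, 110]
[[255, 243, 152], [255, 249, 166], [255, 247, 163], [255, 247, 161], [255, 238, 145], [248, 189, 112], [204, 145, 89], [195, 140, 88], [194, 140, 87], [197, 143, 90], [197, 143, 90], [194, 139, 86], [181, 127, 78], [160, 104, 61], [150, 94, 56], [147, 91, 51], [148, 91, 54], [148, 90, 52]]
bottom 139 [9.4 0.5]
bottom 140 [9.7 0.5]
bottom 141 [10.   0.5]
top [-7.4  1.2]
top [-8.2  1.2]
bore [57.2 -2.8]
```

Request:
play_rows --commands '[{"x": 0.015,"y": -0.001,"z": 0,"twist": 0},{"x": 0.035,"y": -0.002,"z": 0,"twist": 0},{"x": 0.05,"y": -0.003,"z": 0.003,"twist": 0},{"x": 0.0565,"y": -0.0033,"z": 0.012,"twist": 0},{"x": 0.0565,"y": -0.0033,"z": 0.027,"twist": 0},{"x": 0.0565,"y": -0.0033,"z": 0.042,"twist": 0},{"x": 0.0565,"y": -0.0033,"z": 0.052,"twist": 0},{"x": 0.0565,"y": -0.0033,"z": 0.056,"twist": 0}]'

```text
time: 8.35
tool_pos: [495.5, -270.6, 170.2]
tcp_rot: [-3.14, -0.001, 1.476]
contact_force: [-0.3, -0.7, -0.9]
grip_width: 19.7
finger_force: 30.0
```

Request:
play_rows --commands '[{"x": 0,"y": 0,"z": 0,"twist": 0},{"x": 0,"y": 0,"z": 0,"twist": 0},{"x": 0,"y": 0,"z": 0,"twist": 0},{"x": 0,"y": 0,"z": 0,"twist": 0},{"x": 0,"y": 0,"z": 0,"twist": 0},{"x": 0,"y": 0,"z": 0,"twist": 0},{"x": 0,"y": 0,"z": 0,"twist": 0},{"x": 0,"y": 0,"z": 0,"twist": 0}]'

```text
time: 9.15
tool_pos: [496.0, -271.2, 171.7]
tcp_rot: [3.142, -0.0, 1.476]
contact_force: [-0.1, -0.6, -0.4]
grip_width: 19.3
finger_force: 30.0
```

```bash
python3 go.py 497.5 -271 116 84.3
python3 - <<'E'
from h import *; from plant import bot
ims=[]
for n,(u0,u1,v0,v1) in dict(wrist=(200,360,130,330),side=(285,345,195,295),scene=(160,260,190,290)).items():
    c=snap(bot,n,n+"3"); im=cv2.imread(f"pics/{n}3.png")[v0:v1,u0:u1]; f=590/im.shape[0] if n!="wrist" else 1.6
    ims.append(cv2.resize(im,None,fx=min(f,260/im.shape[1]),fy=min(f,260/im.shape[1]),interpolation=cv2.INTER_CUBIC)); print(n,ims[-1].shape)
h=max(i.shape[0] for i in ims); cv2.imwrite("pics/c3.png",np.hstack([cv2.copyMakeBorder(q,0,h-q.shape[0],0,0,0) for q in ims]))
E
```

```text
t 9.15 pos [ 496.  -271.2  171.7] rot [ 1.800e+02 -1.000e-02  8.456e+01] F [-0.1 -0.6 -0.4] grip 19.3 29.992022216320038
shift mm [ 0.4  1.5 55.7] rotvec [ 0.  -0.   0.3] j [-0.64  0.49  1.53  0.    1.13 -0.54]
wrist (320, 256, 3)
side (433, 260, 3)
scene (260, 260, 3)
```

View pics/c3.png

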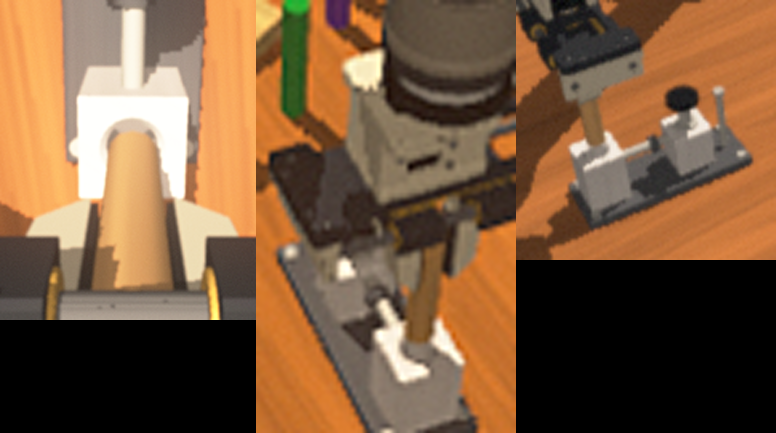

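The close views show the dowel end centred over the chamfered mouth: crop dowel centre is about 133 against a block centre of 132.5. Descending gently and watching the force.

Request:
play_rows --commands '[{"x": 0,"y": 0,"z": 0.004,"twist": 0},{"x": 0,"y": 0,"z": 0.007,"twist": 0},{"x": 0,"y": 0,"z": 0.01,"twist": 0},{"x": 0,"y": 0,"z": 0.012,"twist": 0},{"x": 0,"y": 0,"z": 0.014,"twist": 0},{"x": 0,"y": 0,"z": 0.016,"twist": 0},{"x": 0,"y": 0,"z": 0.018,"twist": 0},{"x": 0,"y": 0,"z": 0.018,"twist": 0}]'

```text
time: 10.1
tool_pos: [495.9, -271.8, 153.4]
tcp_rot: [3.141, 0.001, 1.476]
contact_force: [-0.7, -3.1, -0.1]
grip_width: 19.5
finger_force: 30.0
```

Entered the mouth with a small sideways force of -3 N in y. I'll ease 0.5 mm along tool -x and go on.

Request:
play_rows --commands '[{"x": -0.0005,"y": 0,"z": 0.003,"twist": 0},{"x": -0.0008,"y": 0,"z": 0.006,"twist": 0},{"x": -0.0008,"y": 0,"z": 0.009,"twist": 0},{"x": -0.0008,"y": 0,"z": 0.012,"twist": 0},{"x": -0.0008,"y": 0,"z": 0.015,"twist": 0},{"x": -0.0008,"y": 0,"z": 0.018,"twist": 0},{"x": -0.0008,"y": 0,"z": 0.02,"twist": 0},{"x": -0.0008,"y": 0,"z": 0.02,"twist": 0}]'

```text
time: 10.9
tool_pos: [495.8, -272.0, 133.2]
tcp_rot: [-3.141, -0.0, 1.476]
contact_force: [0.4, -3.7, -1.5]
grip_width: 19.5
finger_force: 30.0
```

Request:
play_rows --commands '[{"x": -0.0005,"y": 0,"z": 0.003,"twist": 0},{"x": -0.0007,"y": 0,"z": 0.006,"twist": 0},{"x": -0.0007,"y": 0,"z": 0.009,"twist": 0},{"x": -0.0007,"y": 0,"z": 0.012,"twist": 0},{"x": -0.0007,"y": 0,"z": 0.015,"twist": 0},{"x": -0.0007,"y": 0,"z": 0.017,"twist": 0},{"x": -0.0007,"y": 0,"z": 0.019,"twist": 0},{"x": -0.0007,"y": 0,"z": 0.019,"twist": 0}]'

```text
time: 11.7
tool_pos: [495.7, -272.5, 114.3]
tcp_rot: [-3.141, -0.001, 1.476]
contact_force: [-0.3, 0.2, -0.4]
grip_width: 19.5
finger_force: 30.0
```

Request:
play_rows --commands '[{"x": 0,"y": 0,"z": 0.001,"twist": 0},{"x": 0,"y": 0,"z": 0.002,"twist": 0},{"x": 0,"y": 0,"z": 0.003,"twist": 0},{"x": 0,"y": 0,"z": 0.004,"twist": 0},{"x": 0,"y": 0,"z": 0.0045,"twist": 0},{"x": 0,"y": 0,"z": 0.005,"twist": 0},{"x": 0,"y": 0,"z": 0.005,"twist": 0},{"x": 0,"y": 0,"z": 0.005,"twist": 0}]'

```text
time: 12.5
tool_pos: [495.8, -272.8, 109.7]
tcp_rot: [3.142, -0.0, 1.476]
contact_force: [-0.1, -0.1, -1.0]
grip_width: 19.8
finger_force: 30.0
```

Request:
play_rows --commands '[{"x": 0,"y": 0,"z": 0.0005,"twist": 0},{"x": 0,"y": 0,"z": 0.001,"twist": 0},{"x": 0,"y": 0,"z": 0.0015,"twist": 0},{"x": 0,"y": 0,"z": 0.002,"twist": 0},{"x": 0,"y": 0,"z": 0.002,"twist": 0},{"x": 0,"y": 0,"z": 0.002,"twist": 0},{"x": 0,"y": 0,"z": 0.002,"twist": 0},{"x": 0,"y": 0,"z": 0.002,"twist": 0}]'

```text
time: 13.3
tool_pos: [496.0, -272.9, 109.6]
tcp_rot: [3.14, 0.001, 1.476]
contact_force: [-2.5, 2.1, 13.2]
grip_width: 19.8
finger_force: 30.0
```

Seated: 13 N upward at the expected height. Release.

Request:
play_rows --commands '[{"x": 0,"y": 0,"z": -0.001,"twist": 0},{"x": 0,"y": 0,"z": -0.001,"twist": 0},{"x": 0,"y": 0,"z": -0.001,"twist": 0},{"x": 0,"y": 0,"z": -0.001,"twist": 0},{"x": 0,"y": 0,"z": -0.001,"twist": 0},{"x": 0,"y": 0,"z": -0.001,"twist": 0},{"x": 0,"y": 0,"z": -0.001,"twist": 0},{"x": 0,"y": 0,"z": -0.001,"twist": 0}]' --jaw 0.4

```text
time: 14.1
tool_pos: [495.8, -272.8, 108.6]
tcp_rot: [3.142, -0.0, 1.476]
contact_force: [-0.5, 0.3, -0.3]
grip_width: 55.3
finger_force: 0.0
```

Request:
play_rows --commands '[{"x": 0,"y": 0,"z": -0.005,"twist": 0},{"x": 0,"y": 0,"z": -0.02,"twist": 0},{"x": 0,"y": 0,"z": -0.04,"twist": 0},{"x": 0,"y": 0,"z": -0.06,"twist": 0},{"x": 0,"y": 0,"z": -0.08,"twist": 0},{"x": 0,"y": 0,"z": -0.1,"twist": 0},{"x": 0,"y": 0,"z": -0.115,"twist": 0},{"x": 0,"y": 0,"z": -0.12,"twist": 0}]'

```text
time: 14.9
tool_pos: [496.4, -273.2, 230.9]
tcp_rot: [3.139, 0.002, 1.476]
contact_force: [0.4, -0.5, 0.3]
grip_width: 55.6
finger_force: 0.0
```

```bash
python3 go.py 507 -175 200 84.3
python3 - <<'E'
from h import *; from plant import bot
c=snap(bot,"wrist","w4"); c["obs"]=bot.get_obs(); pickle.dump(c,open("pics/w4.pkl","wb")); snap(bot,"side","side4"); snap(bot,"scene","scene4")
print(proj(c,[[496.5,-271,132],[507.5,-175,102],[512,-132.5,90]]))
E
```

```text
t 14.9 pos [ 496.4 -273.2  230.9] rot [1.7982e+02 1.0000e-01 8.4560e+01] F [ 0.4 -0.5  0.3] grip 55.6 0.0
shift mm [98.8  1.1 30.7] rotvec [0.2 0.1 0.3] j [-0.64  0.43  1.44  0.    1.26 -0.54]
[[281.2907342  218.3239132 ]
 [283.97493581  63.03704982]
 [284.63706067  -7.86210586]]
```

View pics/w4.png

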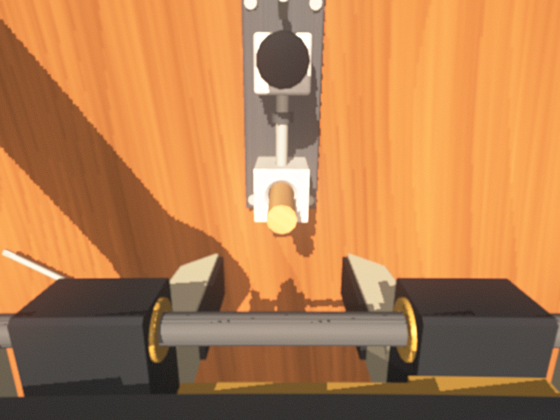

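The dowel top is at (282,219), predicted (281,218) for a home height of 132 mm, so it is home. The cap is centred at (283,60).

```bash
python3 - <<'E'
from h import *
c=load("w4"); print(atz(c,282,219,132), atz(c,283,60,102))
E
python3 go.py 506.5 -173.5 150 84.3
```

```text
[ 496.91907368 -271.51255211  132.        ] [ 507.03967753 -173.12749392  102.        ]
t 15.05 pos [ 495.7 -272.7  228.5] rot [-1.800e+02 -1.000e-02  8.455e+01] F [-0.7  0.2 -0.2] grip 55.2 0.0
shift mm [99.7  1.4 78.5] rotvec [-0.  -0.   0.3] j [-0.64  0.44  1.45  0.    1.26 -0.54]
```

Request:
play_rows --commands '[{"x": 0.015,"y": 0,"z": 0,"twist": 0},{"x": 0.04,"y": 0,"z": 0,"twist": 0},{"x": 0.065,"y": 0,"z": 0,"twist": 0},{"x": 0.085,"y": 0,"z": 0,"twist": 0},{"x": 0.097,"y": 0,"z": 0.01,"twist": 0},{"x": 0.099,"y": 0,"z": 0.03,"twist": 0},{"x": 0.099,"y": 0,"z": 0.045,"twist": 0},{"x": 0.099,"y": 0,"z": 0.05,"twist": 0}]' --jaw 1

```text
time: 15.85
tool_pos: [504.0, -173.1, 176.1]
tcp_rot: [-3.137, -0.002, 1.476]
contact_force: [0.0, 0.9, -0.7]
grip_width: 0.8
finger_force: 0.0
```

Request:
play_rows --commands '[{"x": 0,"y": 0,"z": 0.01,"twist": 0},{"x": 0,"y": 0,"z": 0.02,"twist": 0},{"x": 0,"y": 0,"z": 0.03,"twist": 0},{"x": 0,"y": 0,"z": 0.036,"twist": 0},{"x": 0,"y": 0,"z": 0.036,"twist": 0},{"x": 0,"y": 0,"z": 0.036,"twist": 0},{"x": 0,"y": 0,"z": 0.036,"twist": 0},{"x": 0,"y": 0,"z": 0.036,"twist": 0}]'

```text
time: 16.65
tool_pos: [505.5, -174.3, 143.2]
tcp_rot: [3.141, 0.0, 1.476]
contact_force: [-0.4, 0.0, -0.4]
grip_width: 0.4
finger_force: 0.0
```

```bash
python3 go.py 506.5 -173.5 115 84.3
```

```text
t 16.65 pos [ 505.5 -174.3  143.2] rot [1.7995e+02 2.0000e-02 8.4550e+01] F [-0.4  0.  -0.4] grip 0.4 0.0
shift mm [ 0.9  0.9 28.2] rotvec [0.1 0.  0.3] j [-0.48  0.47  1.65  0.    1.02 -0.38]
```

Request:
play_rows --commands '[{"x": 0.001,"y": 0.001,"z": 0.005,"twist": 0},{"x": 0.001,"y": 0.001,"z": 0.01,"twist": 0},{"x": 0.001,"y": 0.001,"z": 0.013,"twist": 0},{"x": 0.001,"y": 0.001,"z": 0.015,"twist": 0},{"x": 0.001,"y": 0.001,"z": 0.017,"twist": 0},{"x": 0.001,"y": 0.001,"z": 0.018,"twist": 0},{"x": 0.001,"y": 0.001,"z": 0.018,"twist": 0},{"x": 0.001,"y": 0.001,"z": 0.018,"twist": 0}]'

```text
time: 17.45
tool_pos: [506.1, -173.2, 124.8]
tcp_rot: [-3.141, -0.0, 1.476]
contact_force: [-1.5, 0.3, 3.4]
grip_width: 0.4
finger_force: 1.3
```

Request:
play_rows --commands '[{"x": 0,"y": 0,"z": 0.001,"twist": 0},{"x": 0,"y": 0,"z": 0.002,"twist": 0},{"x": 0,"y": 0,"z": 0.003,"twist": 0},{"x": 0,"y": 0,"z": 0.004,"twist": 0},{"x": 0,"y": 0,"z": 0.005,"twist": 0},{"x": 0,"y": 0,"z": 0.005,"twist": 0},{"x": 0,"y": 0,"z": 0.005,"twist": 0},{"x": 0,"y": 0,"z": 0.005,"twist": 0}]'

```text
time: 18.25
tool_pos: [506.3, -173.3, 119.8]
tcp_rot: [3.141, -0.0, 1.476]
contact_force: [-1.8, 1.5, 5.0]
grip_width: 0.6
finger_force: 2.3
```

```bash
python3 go.py 506.5 -173.5 115 84.3
```

```text
t 18.25 pos [ 506.3 -173.3  119.8] rot [179.99  -0.    84.56] F [-1.8  1.5  5. ] grip 0.6 2.309925079025561
shift mm [-0.2  0.2  4.8] rotvec [ 0.  -0.   0.3] j [-0.47  0.5   1.67  0.    0.97 -0.38]
```

Request:
play_rows --commands '[{"x": 0,"y": 0,"z": 0.001,"twist": 0},{"x": 0,"y": 0,"z": 0.002,"twist": 0},{"x": 0,"y": 0,"z": 0.003,"twist": 0},{"x": 0,"y": 0,"z": 0.004,"twist": 0},{"x": 0,"y": 0,"z": 0.0045,"twist": 0},{"x": 0,"y": 0,"z": 0.0045,"twist": 0},{"x": 0,"y": 0,"z": 0.0045,"twist": 0},{"x": 0,"y": 0,"z": 0.0045,"twist": 0}]'

```text
time: 19.05
tool_pos: [506.4, -173.3, 115.4]
tcp_rot: [3.141, 0.0, 1.476]
contact_force: [-3.3, 1.4, 6.8]
grip_width: 0.6
finger_force: 3.2
```

Run:
```python
from h import *; from plant import bot
Z=[];F=[]
for i in range(6):
    c=snap(bot,"scene","sc5"); o=bot.get_obs(); Z.append(o["tool_pos"]);F.append(o["contact_force"])
d=snap(bot,"side","s5")
print(np.mean(Z,0),np.mean(F,0),np.std(Z,0),o["time"])
print(proj(c,[[507,-173.5,90],[511.5,-131.5,90]]),proj(d,[[507,-173.5,90]]))
u,v=proj(c,[[507,-173.5,90]])[0].astype(int)
a=c["pixels"][v-45:v+35,u-45:u+55,::-1]; u2,v2=proj(d,[[507,-173.5,90]])[0].astype(int); b=d["pixels"][v2-45:v2+75,u2-40:u2+50,::-1]
a=cv2.resize(a,None,fx=4.5,fy=4.5,interpolation=cv2.INTER_CUBIC);b=cv2.resize(b,None,fx=3.5,fy=3.5,interpolation=cv2.INTER_CUBIC)
h=max(a.shape[0],b.shape[0]); cv2.imwrite("pics/c5.png",np.hstack([cv2.copyMakeBorder(q,0,h-q.shape[0],0,0,0) for q in (a,b)])); print(u-45,v-45,a.shape,b.shape)
```

```text
[ 506.34269521 -173.31266071  115.36322621] [-2.11738872  2.05934733  5.99588283] [0.01446126 0.0116995  0.01036365] 19.35
[[223.92623331 229.37106692]
 [237.69393048 224.18923692]] [[308.16737936 245.36881656]]
178 184 (360, 450, 3) (420, 315, 3)
```

View pics/c5.png

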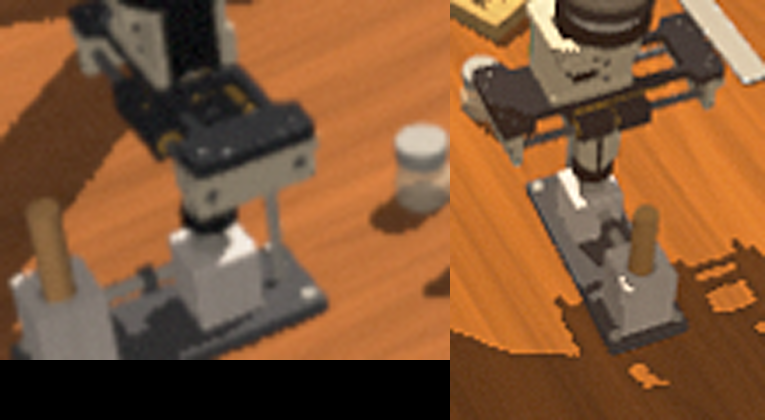

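The views show the dowel standing in the block and the closed fingers on the cap, with the post beside it free. Tips are at 90.4 mm with about 6.2 N. One last 0.4 mm.

Request:
play_rows --commands '[{"x": 0,"y": 0,"z": 0.0004,"twist": 0},{"x": 0,"y": 0,"z": 0.0004,"twist": 0},{"x": 0,"y": 0,"z": 0.0004,"twist": 0},{"x": 0,"y": 0,"z": 0.0004,"twist": 0},{"x": 0,"y": 0,"z": 0.0004,"twist": 0},{"x": 0,"y": 0,"z": 0.0004,"twist": 0},{"x": 0,"y": 0,"z": 0.0004,"twist": 0},{"x": 0,"y": 0,"z": 0.0004,"twist": 0}]'

```text
time: 20.2
tool_pos: [506.3, -173.3, 115.0]
tcp_rot: [3.141, 0.0, 1.476]
contact_force: [-2.2, 2.2, 5.5]
grip_width: 0.5
finger_force: 3.3
```

Run:
```python
from h import *; from plant import bot
o=bot.get_obs(); print(o["tool_pos"],o["contact_force"])
c=snap(bot,"scene","sc6")["pixels"].astype(int); b=load("scene4")["pixels"].astype(int); L=load("scene4"); N=load("sc5")
# black cap's lower edge: dark column profile before / now, with predictions
T=Ro.from_euler('z',84.3-90,degrees=True).as_matrix()
for n,C,im,zb in (("before",L,b,92),("now",N,c,80)):
    ring=np.array([[507+18*np.cos(t),-173.3+18*np.sin(t),zb] for t in np.linspace(0,6.28,80)]); q=proj(C,ring); i=q[:,1].argmax(); u=int(round(q[i,0]))
    print(n,"pred bottom",q[i],[int(im[r,u].sum()) for r in range(int(q[i,1])-8,int(q[i,1])+8)],int(q[i,1])-8)
```

```text
[ 506.34722654 -173.30128181  114.99292146] [-2.21313258  2.22241616  5.48288106]
before pred bottom [223.19065958 232.97691992] [115, 89, 96, 98, 93, 90, 84, 65, 100, 271, 329, 340, 311, 293, 287, 298] 224
now pred bottom [223.68187225 236.33203391] [233, 317, 346, 337, 209, 92, 52, 73, 173, 283, 299, 299, 324, 349, 357, 389] 228
```

TCP z is 115.0, so the tips are at 90.0 mm. The cap's lower edge moved about 3.5 px against 3.4 px predicted for 12 mm. Handing in.

```bash
python3 -c "
from plant import bot
print(bot.close_job())"
```

```text
the job is handed in; nothing more can be done
None
```

The middle dowel is home in the jig's block and released, and I handed the job in at about 20 s with the closed fingers still holding the plunger's cap level with the post, about 12 mm down.

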